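Hold the service button of a transmitter down with a screwdriver

ROBOT

A 6-joint arm with a two-finger parallel gripper is mounted at the origin on a cart in front of the work surface, level with it; the furniture and walls round the work are solid. World frame = base frame: x ahead of the robot, y to its left, z up, the work surface at z = 0. Lengths are in m, angles in rad, forces in N, time in s.
With the tool pointing down it reaches from about 0.35 to 0.975 m from the base axis. Payload 4.9 kg.
Tool frame: the origin (TCP) lies midway between the tips of the shut fingers; the grasp point (between the pads) lies 19 mm behind it; z points along the fingers, y is the line along which they close (so a half turn about z gives the same grasp; the last joint's range is limited). The gripper opens to 85 mm and grips with 20 to 120 N. Pads are 22 mm wide; open, the fingers measure 114 mm over their backs; the gripper's body (76 mm by 85 mm) begins 54 mm behind the grasp point. The pads swing forward as they close: fully open they stand 13 mm farther back than shut.
Start: joints at [1.035, 0.053, 1.613, -0, 1.476, -0.119], TCP at [0.253, 0.571, 0.231] pointing down, gripper open.
Joint ranges: [-3.01, 3.01], [-1.01, 2.22], [0.06, 2.58], [-1.02, 4.17], [0.09, 2.62], [-3.14, 3.14]. Speed limits (rad/s): [2.57, 2.57, 3.14, 3.14, 3.14, 3.14].

INTERFACE

Orientations are given as a rotation vector (axis times angle).
In Python, from station import ctrl, optics, job gives the robot as it stands.
- The arm moves only by the shell command python3 -m jog 'ROWS' [OPENING] [FORCE]. ROWS is JSON, a list of rows, each a list of 2 entries, a list of its own where there are three numbers: the shift along the tool's x, y, z in m, then the turn, a rotation vector about the tool's x, y, z in rad. A call has 1 to 5 rows; each row is the pose to reach, as a shift and turn from the pose commanded when the call began, along the tool's axes at that moment; what a row does not reach only later rows make up. A row lasts 1/10 s, in which the tool goes at most 50 mm and 8.59 degrees, less where a joint would pass 70% of its speed; a pose out of reach is approached as far as the arm can. A call with a gripper value outside its range is refused whole. OPENING is the opening, from 0 (shut) to 1 (fully open), set as the call begins (- or left out, the last holds). The fingers move at their own pace and stop on an object; FORCE is the grip in N (left out, the last holds). Time passes only in rows, so rows that repeat a pose let the fingers close. It gives the time, the measured TCP pose, the force, the opening and the grip force at its end, in the units of the state.
- ctrl.get_obs(): the state, without advancing time (a new reading comes with each control period).
- optics.get_image(name): name is "scene" or "top"; returns a dict with "image" (420x560x3 uint8, blue, green, red), "fx", "fy", "cx", "cy" (pixels), "rvec" (rotation vector, rad) and "tvec" (3), from world to camera coordinates, as OpenCV has them. Camera axes: x right, y down, z forward; pixel columns grow to the right and rows downward; lengths in m; the calibration is good to about 2 mm. A picture is of the moment at which its call begins. There is no depth.
- job.finish_job(): hands the job in; it is judged then, once.
The state is a dict: "t": time; "q": joint angles; "dq": joint speeds; "effort": joint torques, N m; "tool_pos": TCP position; "tool_rot": TCP orientation; "contact_force": force on the tool from outside, world axes, zero at the start; "wrist_torque": the same for the moment, N m; "opening": finger opening in m; "grip_force": force on a finger pad.
Only numpy, scipy, OpenCV 4.12 (cv2) and the standard library are available. Lean on these libraries where they do the work, as an engineer would, in place of code of your own. Each camera call takes 0.05 s, during which the arm holds its last target. There are 200 camera calls.

TASK

Take the red screwdriver out of its wooden stand, get its blade under the front tab of the white transmitter's blue cover and swing the cover fully open with the screwdriver, never touching the cover with the gripper. Then hold the screwdriver upright with its tip on the middle of the orange button (not the green one) and press it lightly, about half way down without bottoming it. Finish like that, still holding the screwdriver on the button, and leave the other things on the bench alone.

Things in the scene. Friction and masses are not known exactly. Their poses are not given: they have to be found in the camera images.
- screwdriver: Red screwdriver, 201 mm long, about 70 g, standing handle up in the stand's middle hole. +y runs along it from blade to handle end (up at the start). Round handle 22 mm thick, the uppermost 92 mm; below it a steel shank 6 mm thick, ending in a flat blade 5 mm wide, 2 mm thick. Origin: mid-length, 10.5 mm off the long axis
- blade_tip (a point): End of the screwdriver's blade, on its long axis; axes as screwdriver (its +y points to the handle). The handle begins 108 mm from here and ends 201 mm from here
- handle_grip (a point): Point on the screwdriver's long axis in the handle, 160.5 mm from the blade tip and 40 mm from the handle's end: a good place to grip
- stand: Light wooden block 50 (x) x 120 (y) x 60 mm high, fixed, with three 8 mm holes 36 mm apart along its y, 56 mm deep; the screwdriver stands in the middle one, its two neighbours are empty. Origin: centre of the underside
- transmitter: White box fixed to the bench, 100 (x) x 110 (y) x 60 mm high, blue hinged cover on top. Origin: centre of the underside; -x is the front, where the cover's tab sticks out, the hinge is along +x. Under the cover a panel 46 mm above the bench within a rim 4 mm thick, 60 mm high; orange button (wide orange ring) at x -4, y +26 mm, green one at x -4, y -26 mm
- cover (a joint): Angle of the blue cover (rad): 0 shut, up to 1.95 fully open (leaning back). Its stiff hinge (0.045 N m of friction, about 0.7 N at the tab with its weight) keeps it where it is left. Plate 102 x 110 x 4 mm, underside 60.5 mm above the bench when shut, with a tab 40 mm wide, 4 mm thick, that sticks out 19 mm in front of the box
- cover_tab (a point): Middle of the lower front edge of the tab, 121 mm from the hinge line; free space below it down to the bench (60 mm)
- cover_hinge (a point): Middle of the hinge line, 62.5 mm above the bench; the hinge line runs along this point's y axis, the shut cover along its -x. The point is fixed to the box and does not turn with the cover
- orange_button (a joint): Travel of the orange button (m): 0 up, 0.008 bottomed; goes straight down. Spring: starts to move at 1.5 N, 3.5 N at half travel, 5.5 N at the bottom
- orange_spot (a point): Centre of the flat top face of the orange button, 17 mm across, 9 mm high; 55 mm above the bench when up; moves with the button
- green_button (a joint): Travel of the green button (m), same spring; not to be pressed
- mouse: black computer mouse, 104x60x33 mm; a bystander. Origin: centre of the underside
- usb_stick: blue memory stick, 18x51x8 mm; a bystander. Origin: centre of the underside
- blue_bin: small blue parts bin, 66x95x45 mm; a bystander. Origin: centre of the underside
- cup: clear sample cup, 60 mm across, 64 mm high; a bystander. Origin: centre of the underside
- housing: die-cast grey test part, 48x64x39 mm; a bystander. Origin: centre of the underside
- tape: roll of black tape, 58 mm across, 19 mm high; a bystander. Origin: centre of the underside
- watch: round dark stopwatch, 65x58x17 mm; a bystander. Origin: centre of the underside
- fitting: silver hose fitting standing on its thread, 21x18x43 mm; a bystander. Origin: centre of the underside

How it is judged:
On the way, in this order (a step that is already met when the one before it is completed fails the run):
1. the screwdriver is drawn out of the stand (height (world z) of blade_tip above 0.065 m and contact force between the fingers and screwdriver above 1 N), for 0.1 s.
2. the screwdriver lifts the cover (value of joint cover above 0.25 rad and contact force between screwdriver and cover above 0.05 N), for 0.03 s.
3. the cover stands open, past 1.4 rad (value of joint cover above 1.4 rad), for 0.2 s.
At the end, for the whole second after the job is handed in: The cover is open past 1.4 rad; the gripper holds the screwdriver still and upright within 0.15 rad, its tip within 6 mm of the middle of the orange button, which it presses with 1 to 8 N to between 1.5 and 7 mm of its 8 mm travel (value of joint cover above 1.4 rad and horizontal distance between blade_tip and orange_spot below 0.006 m and angle between blade_tip's own y axis and vertical below 0.15 rad and value of joint orange_button between 0.0015 and 0.007 m and contact force between screwdriver and orange_button between 1 and 8 N and contact force between the fingers and screwdriver above 1 N and linear speed of screwdriver below 0.02 m/s); the arm keeps its last pose, push and grip.
It fails at once if the robot itself (arm or gripper) touches the cover (contact force between any of the arm, the fingers and cover above 0.5 N).
It fails at once if the orange button is pressed with more than 20 N (contact force between screwdriver and orange_button above 20 N).
It fails at once if the green button is pressed in more than 1.5 mm (value of joint green_button above 0.0015 m).
It fails at once if a bystander is moved more than 30 mm (distance of any of mouse, usb_stick, blue_bin, cup, housing, tape, watch, fitting from where it was at the start of the episode above 0.03 m).
It also fails if it takes over 54 s, if anything falls off the work surface, if the arm or the gripper's body presses on something with over 40 N, if the wrist force passes 120 N, or if a joint passes its speed limit or range.

## Working session

There is one attempt and no reset: what is moved stays moved. The work goes in short steps, Python scripts to look and compute and a shell command to move; the robot and the scene stay as the last step left them, time stands still between calls to the robot, and variables do not carry over. Pictures are saved under pics/ and viewed, at most 10 in all, crops included, and the job is handed in when it is done.

```bash
mkdir -p pics; python3 - <<'E'
from station import ctrl,optics,job
import cv2,numpy as np
for n in("scene","top"):
    d=optics.get_image(n); cv2.imwrite(f"pics/{n}0.png",d["image"])
    R=cv2.Rodrigues(np.array(d["rvec"]))[0]
    print(n,d["fx"],d["fy"],d["cx"],d["cy"],d["rvec"],d["tvec"],-R.T@np.array(d["tvec"]))
print(ctrl.get_obs())
E
```

```text
scene 493.7120885916444 493.7120885916444 285.77739334377077 207.49956381660905 [ 1.94629491 -1.07888333  0.58282888] [-0.33263439  0.36105421  1.01160618] [-0.36938474 -0.6121894   0.86783172]
top 413.3884656556182 413.3884656556182 283.1821924700328 210.29870594823126 [ 2.11585626 -2.16784393  0.14824957] [-0.00786912  0.57236074  1.24428674] [ 0.38481054 -0.02949914  1.31413808]
{'t': 0.1, 'q': array([ 1.03499802e+00,  5.32858950e-02,  1.61415877e+00,  8.44098684e-06,
        1.47602938e+00, -1.18965301e-01]), 'dq': array([ 0.00048866, -0.00035748, -0.00149342,  0.00091909,  0.00024469,
        0.00059452]), 'effort': array([ 2.04661424e-04, -3.94901741e+01, -3.71364784e+01, -6.33062132e-05,
        3.96066927e-03, -1.92421584e-05]), 'tool_pos': array([0.25272512, 0.57099928, 0.2301878 ]), 'tool_rot': array([-6.49904009e-01, -3.07300675e+00,  2.79352877e-03]), 'contact_force': array([ 0.09745754, -0.28782341,  0.51164768]), 'wrist_torque': array([0.04076491, 0.01194048, 0.01551552]), 'grip_force': 0.0, 'opening': 0.08575401540564227}
```

View pics/scene0.png

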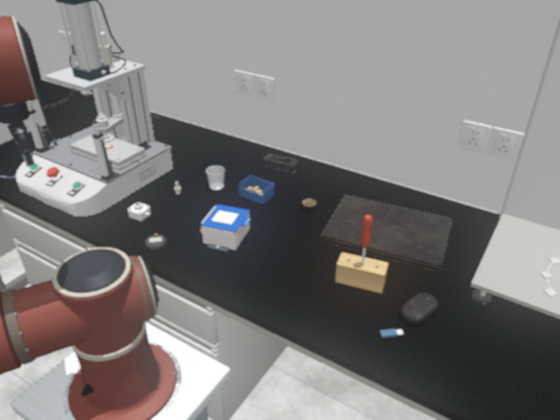

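View pics/top0.png

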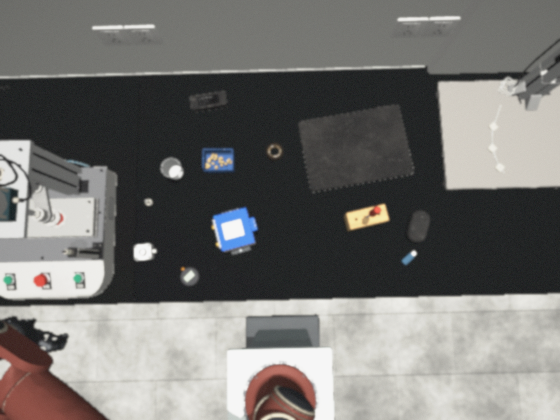

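The scene view shows the stand at about (362,272) with the red handle at (367,230), and the transmitter at (227,225). In the top view the transmitter's cover is at (235,229) with its tab pointing right at (254,225), the stand is at (367,217), and the mouse and memory stick lie just to the right of it.

```bash
cat > h.py <<'E'
from station import ctrl,optics,job
import cv2,numpy as np
from scipy.spatial.transform import Rotation as Ro
def cam(n):
    d=optics.get_image(n); d["R"]=cv2.Rodrigues(np.array(d["rvec"]))[0]; d["C"]=-d["R"].T@np.array(d["tvec"]); return d
def ray(d,uv):
    uv=np.atleast_2d(np.asarray(uv,float)); p=np.c_[(uv[:,0]-d["cx"])/d["fx"],(uv[:,1]-d["cy"])/d["fy"],np.ones(len(uv))]
    return p@d["R"]
def onz(d,uv,z):
    r=ray(d,uv); return d["C"]+r*((z-d["C"][2])/r[:,2])[:,None]
def proj(d,P):
    return cv2.projectPoints(np.atleast_2d(np.asarray(P,float)),np.array(d["rvec"]),np.array(d["tvec"]),np.array([[d["fx"],0,d["cx"]],[0,d["fy"],d["cy"]],[0,0,1.]]),None)[0][:,0]
def hsv(d): return cv2.cvtColor(d["image"],cv2.COLOR_BGR2HSV)
def blob(d,lo,hi,box):
    m=cv2.inRange(hsv(d),np.array(lo),np.array(hi)); k=np.zeros_like(m); x0,y0,x1,y1=box; k[y0:y1,x0:x1]=m[y0:y1,x0:x1]
    return k
E
python3 - <<'E'
from h import *
t=cam("top"); s=cam("scene")
for d,bx,zz in((t,(200,195,270,265),.0645),(s,(190,195,260,255),.0645)):
    m=blob(d,(100,120,60),(130,255,255),bx)
    c=max(cv2.findContours(m,0,2)[0],key=cv2.contourArea); print("cover px",cv2.contourArea(c))
    W=onz(d,c[:,0],zz)[:,:2]
    h=cv2.convexHull((W*1000).astype(np.float32)); r=cv2.minAreaRect(h); print(r); print(cv2.approxPolyDP((W*1000).astype(np.float32)[:,None],6,True)[:,0].round(0).tolist())
for d,bx in((t,(335,195,400,240)),(s,(325,245,400,300))):
    m=blob(d,(10,60,90),(30,255,255),bx); c=max(cv2.findContours(m,0,2)[0],key=cv2.contourArea)
    W=onz(d,c[:,0],.06)[:,:2]; r=cv2.minAreaRect((W*1000).astype(np.float32)); print("stand",r,cv2.boxPoints(r).round(0).tolist())
for d,bx in((t,(355,195,400,235)),(s,(345,205,385,265))):
    m=cv2.bitwise_or(blob(d,(0,140,70),(8,255,255),bx),blob(d,(172,140,70),(180,255,255),bx))
    ys,xs=np.nonzero(m); print("red",len(xs),xs.min(),xs.max(),ys.min(),ys.max(),xs.mean(),ys.mean())
    d["rm"]=m
# crops
a=cv2.resize(t["image"][190:270,205:285],None,fx=5,fy=5,interpolation=2); b=cv2.resize(t["image"][180:260,340:420],None,fx=5,fy=5,interpolation=2)
cv2.imwrite("pics/c1.png",np.hstack([a,b]))
E
```

```text
cover px 1246.5
((519.565673828125, 122.28034210205078), (116.58316802978516, 124.37919616699219), 14.309483528137207)
[[582.0, 92.0], [556.0, 196.0], [544.0, 184.0], [470.0, 165.0], [449.0, 169.0], [477.0, 69.0], [504.0, 71.0], [510.0, 59.0], [522.0, 59.0], [523.0, 71.0], [550.0, 68.0], [557.0, 86.0]]
cover px 788.5
((517.2224731445312, 121.24794006347656), (113.42952728271484, 113.55281829833984), 14.308368682861328)
[[553.0, 189.0], [540.0, 179.0], [452.0, 162.0], [473.0, 68.0], [508.0, 73.0], [510.0, 61.0], [542.0, 73.0], [547.0, 84.0], [579.0, 89.0]]
stand ((544.180419921875, -276.1068115234375), (59.729618072509766, 132.43792724609375), 11.833377838134766) [[501.0, -217.0], [529.0, -347.0], [587.0, -335.0], [560.0, -205.0]]
stand ((511.8419189453125, -288.28369140625), (122.96251678466797, 129.37330627441406), 12.710186958312988) [[438.0, -239.0], [466.0, -365.0], [586.0, -338.0], [558.0, -212.0]]
red 57 370 379 206 214 375.2456140350877 210.40350877192984
red 219 362 371 215 246 366.2191780821918 229.92237442922374
```

View pics/c1.png

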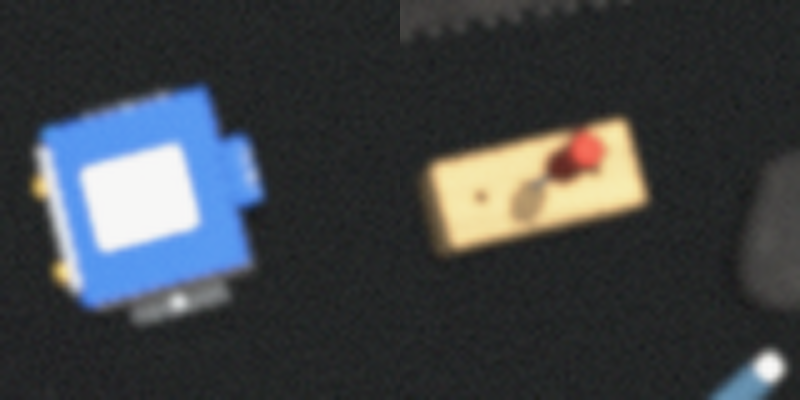

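The crop shows the cover with its tab at crop (245,170), pointing right and slightly up. The stand is at about (540,185) with the handle top at (588,150). I'll refine these at sub-pixel level and compute the approach.

```bash
cat >> h.py <<'E'
def upblob(d,box,f,k=8):
    x0,y0,x1,y1=box; im=cv2.resize(d["image"][y0:y1,x0:x1],None,fx=k,fy=k,interpolation=cv2.INTER_CUBIC).astype(float)
    m=(f(im[...,0],im[...,1],im[...,2])).astype(np.uint8)*255
    c=max(cv2.findContours(m,0,1)[0],key=cv2.contourArea)
    return (c[:,0]+.5)/k-.5+np.array([x0,y0]),m
def delta(P,R,obs=None):
    o=obs or ctrl.get_obs(); R0=Ro.from_rotvec(o["tool_rot"])
    return R0.inv().apply(np.asarray(P)-o["tool_pos"]).round(4), (R0.inv()*R).as_rotvec().round(4)
def Rtool(yaw,a): # yaw: direction angle of x_t; tool y=-x_t, then tilt a about tool x
    xt=np.array([np.cos(yaw),np.sin(yaw),0]); ty=-xt; tz=np.array([0,0,-1.]); tx=np.cross(ty,tz)
    return Ro.from_matrix(np.c_[tx,ty,tz])*Ro.from_rotvec([a,0,0])
E
python3 - <<'E'
from h import *
t=cam("top"); s=cam("scene")
for d,bx in((t,(200,195,270,265)),(s,(190,195,260,255))):
    c,m=upblob(d,bx,lambda b,g,r:(b-r>70)&(b>120))
    W=onz(d,c,.0645)[:,:2]*1000
    # remove tab: robust - iterate box
    ang=np.deg2rad(np.arange(8,20,.1)); best=None
    for a in ang:
        u=W@np.array([np.cos(a),np.sin(a)]); v=W@np.array([-np.sin(a),np.cos(a)])
        q=u.max()-u.min()
        if best is None or q<best[0]: best=(q,a,u,v)
    q,a,u,v=best; 
    um=(u.max()+u.min())/2
    plate=v[np.abs(u-um)>28]; tab=v[np.abs(u-um)<12]
    cen=np.array([np.cos(a),np.sin(a)])*um
    print("ang",np.rad2deg(a),"width",q,"plate front/back",plate.min(),plate.max(),"tab front",tab.min(),tab.max())
    e=np.array([-np.sin(a),np.cos(a)])
    for nm,vv in(("tabfront",tab.min()),("hinge(back)",v.max())): print(nm,cen+e*vv)
for d,bx,z in((t,(360,200,390,225),.205),(s,(352,205,382,258),.205)):
    c,m=upblob(d,bx,lambda b,g,r:(r-g>60)&(r>90))
    print("red bbox",c.min(0),c.max(0),"area",len(c))
    (x,y),w,an=cv2.minAreaRect(c.astype(np.float32)); print((x,y),w,an)
    ys=np.linspace(c[:,1].min()+4,c[:,1].max()-4,5) 
    if d is s: print([(y.round(1),((c[abs(c[:,1]-y)<.3][:,0].min()+c[abs(c[:,1]-y)<.3][:,0].max())/2).round(2)) for y in ys])
# stand top bright face in top view
c,m=upblob(t,(335,195,400,240),lambda b,g,r:(r-b>40)&(r>150)); W=onz(t,c,.06)[:,:2]*1000
r=cv2.minAreaRect(W.astype(np.float32)); print("stand",r)
for z in(0.0,.06,.113,.205): 
    P=[.545,-.278,z]; print(z,proj(t,P),proj(s,P))
E
```

```text
ang 14.099999999999978 width 115.15423733323547 plate front/back -53.381411308829094 54.310572837542175 tab front -68.685781762684 50.423010280375735
tabfront [533.1017818   63.08648371]
hinge(back) [503.13802342 182.37720602]
ang 14.699999999999976 width 115.06847230126328 plate front/back -61.52249392965149 44.20728584337429 tab front -76.0561279454912 41.386284658753894
tabfront [531.52657646  60.81352699]
hinge(back) [501.00877976 177.14044898]
red bbox [372.1875 205.5625] [380.6875 213.4375] area 187
(376.6076354980469, 209.74359130859375) (7.753676891326904, 8.333968162536621) 20.22486114501953
red bbox [361.8125 213.8125] [371.9375 246.8125] area 576
(366.6721496582031, 230.35658264160156) (8.510360717773438, 33.15871810913086) 5.19442892074585
[(np.float64(217.8), np.float64(367.75)), (np.float64(224.1), np.float64(367.31)), (np.float64(230.3), np.float64(366.25)), (np.float64(236.6), np.float64(365.56)), (np.float64(242.8), np.float64(364.94))]
stand ((544.446044921875, -277.45599365234375), (55.292327880859375, 125.78761291503906), 11.901598930358887)
0.0 [[363.6106885  218.56958358]] [[359.50133819 279.8094071 ]]
0.06 [[367.20440322 216.10278332]] [[361.6745538  262.01214642]]
0.113 [[370.67211034 213.72247729]] [[363.69427054 245.47194427]]
0.205 [[377.46311458 209.06099124]] [[367.44503281 214.75557463]]
```

```bash
python3 - <<'E'
from h import *
Y=np.deg2rad(104.2)
print(delta([.544,-.277,.27],Rtool(Y,0)), delta([.40,.12,.28],Rtool(Y,0)))
E
```

```text
(array([-0.6096, -0.6579, -0.0387]), array([-4.000e-04,  9.000e-04,  2.477e+00])) (array([-0.3172, -0.3531, -0.0489]), array([-4.000e-04,  9.000e-04,  2.477e+00]))
```

```bash

python3 -m jog '[[[-0.03,-0.033,-0.03],[0,0,0]],[[-0.06,-0.066,-0.039],[0,0,0]],[[-0.09,-0.099,-0.039],[0,0,0]],[[-0.12,-0.132,-0.039],[0,0,0]],[[-0.15,-0.165,-0.039],[0,0,0]]]' 1
python3 -m jog '[[[-0.03,-0.033,0],[0,0,0]],[[-0.06,-0.066,0],[0,0,0]],[[-0.09,-0.099,0],[0,0,0]],[[-0.12,-0.132,0],[0,0,0]],[[-0.15,-0.165,0],[0,0,0]]]'
python3 -m jog '[[[-0.03,-0.033,0],[0,0,0]],[[-0.06,-0.066,0],[0,0,0]],[[-0.09,-0.099,0],[0,0,0]],[[-0.12,-0.132,0],[0,0,0]],[[-0.15,-0.165,0],[0,0,0]]]'
python3 -m jog '[[[-0.03,-0.033,0],[0,0,0]],[[-0.06,-0.066,0],[0,0,0]],[[-0.09,-0.099,0],[0,0,0]],[[-0.12,-0.132,0],[0,0,0]],[[-0.16,-0.163,0],[0,0,0]]]'
python3 -m jog '[[[0,0,0],[0,0,0.14]],[[0,0,0],[0,0,0.28]],[[0,0,0],[0,0,0.42]],[[0,0,0],[0,0,0.56]],[[0,0,0],[0,0,0.7]]]'
python3 -m jog '[[[0,0,0],[0,0,0.14]],[[0,0,0],[0,0,0.28]],[[0,0,0],[0,0,0.42]],[[0,0,0],[0,0,0.56]],[[0,0,0],[0,0,0.7]]]'
python3 -m jog '[[[0,0,0],[0,0,0.14]],[[0,0,0],[0,0,0.28]],[[0,0,0],[0,0,0.42]],[[0,0,0],[0,0,0.56]],[[0,0,0],[0,0,0.7]]]'
python3 -m jog '[[[0,0,0],[0,0,0.14]],[[0,0,0],[0,0,0.28]],[[0,0,0],[0,0,0.377]],[[0,0,0],[0,0,0.377]]]'
python3 - <<'E'
from h import *
print(ctrl.get_obs()["q"].round(3),delta([.544,-.277,.146],Rtool(np.deg2rad(104.2),0)))
E
```

```text
t: 0.8
tool_pos: [0.3236, 0.3583, 0.2705]
tool_rot: [0.649, 3.073, 0.001]
contact_force: [1.4, -1.3, -0.3]
opening: 0.0855
grip_force: 0.0
t: 1.3
tool_pos: [0.3939, 0.1466, 0.2705]
tool_rot: [0.649, 3.073, 0.001]
contact_force: [0.6, 0.2, -0.0]
opening: 0.0854
grip_force: 0.0
t: 1.8
tool_pos: [0.4643, -0.0653, 0.2705]
tool_rot: [0.651, 3.073, 0.0]
contact_force: [1.8, 0.2, -0.5]
opening: 0.0854
grip_force: 0.0
t: 2.3
tool_pos: [0.5441, -0.2785, 0.2705]
tool_rot: [0.651, 3.073, -0.0]
contact_force: [1.1, 0.2, -0.1]
opening: 0.0855
grip_force: 0.0
t: 2.8
tool_pos: [0.5441, -0.2767, 0.2701]
tool_rot: [-1.672, -2.659, -0.0]
contact_force: [-0.2, -1.0, 0.1]
opening: 0.0856
grip_force: 0.0
t: 3.3
tool_pos: [0.5441, -0.2766, 0.2702]
tool_rot: [-2.483, -1.925, 0.0]
contact_force: [-0.2, -0.2, 0.1]
opening: 0.0853
grip_force: 0.0
t: 3.8
tool_pos: [0.5441, -0.2765, 0.2702]
tool_rot: [-2.992, -0.957, 0.0]
contact_force: [0.3, -0.6, -0.1]
opening: 0.0856
grip_force: 0.0
t: 4.2
tool_pos: [0.5441, -0.2766, 0.2702]
tool_rot: [-3.117, -0.389, 0.0]
contact_force: [-0.9, -0.6, 0.3]
opening: 0.0854
grip_force: 0.0
[-0.592 -0.002  1.604  0.     1.54   0.731] (array([-0.0002,  0.0004,  0.1242]), array([-0.0001,  0.0001,  0.0002]))
```

```bash

python3 -m jog '[[[0,0,0.03],[0,0,0]],[[0,0,0.06],[0,0,0]],[[0,0,0.09],[0,0,0]],[[0,0,0.115],[0,0,0]],[[0,0,0.124],[0,0,0]]]'
python3 -m jog '[[[0,0,0],[0,0,0]],[[0,0,0],[0,0,0]],[[0,0,0],[0,0,0]],[[0,0,0],[0,0,0]],[[0,0,0],[0,0,0]]]' 0 40
python3 -m jog '[[[0,0,0],[0,0,0]],[[0,0,0],[0,0,0]],[[0,0,0],[0,0,0]],[[0,0,0],[0,0,0]],[[0,0,0],[0,0,0]]]' 0 100
```

```text
t: 4.7
tool_pos: [0.5424, -0.2755, 0.1426]
tool_rot: [-3.113, -0.391, 0.007]
contact_force: [-1.0, 0.1, -0.6]
opening: 0.0854
grip_force: 0.0
t: 5.2
tool_pos: [0.5449, -0.2772, 0.1479]
tool_rot: [3.115, 0.388, 0.003]
contact_force: [0.2, -1.3, 1.8]
opening: 0.0204
grip_force: 39.0
t: 5.7
tool_pos: [0.5449, -0.2773, 0.148]
tool_rot: [3.115, 0.388, 0.003]
contact_force: [-1.0, -0.5, 5.5]
opening: 0.0195
grip_force: 97.4
```

```bash

python3 -m jog '[[[0,0,-0.01],[0,0,0]],[[0,0,-0.025],[0,0,0]],[[0,0,-0.04],[0,0,0]],[[0,0,-0.055],[0,0,0]],[[0,0,-0.07],[0,0,0]]]'
python3 -m jog '[[[0,0,-0.02],[0,0,0]],[[0,0,-0.04],[0,0,0]],[[0,0,-0.05],[0,0,0]],[[0,0,-0.05],[0,0,0]]]'
python3 - <<'E'
from h import *
t=cam("top"); s=cam("scene")
a=cv2.resize(t["image"][150:270,330:450],(400,400),interpolation=2); b=cv2.resize(s["image"][150:310,290:450],(400,400),interpolation=2)
cv2.imwrite("pics/c2.png",np.hstack([a,b]))
E
```

```text
t: 6.2
tool_pos: [0.5437, -0.2759, 0.2179]
tool_rot: [-3.116, -0.388, 0.001]
contact_force: [-0.7, 0.0, -1.2]
opening: 0.0194
grip_force: 98.0
t: 6.6
tool_pos: [0.5447, -0.2767, 0.269]
tool_rot: [3.116, 0.388, 0.004]
contact_force: [0.4, -0.7, -0.9]
opening: 0.0191
grip_force: 98.0
```

View pics/c2.png

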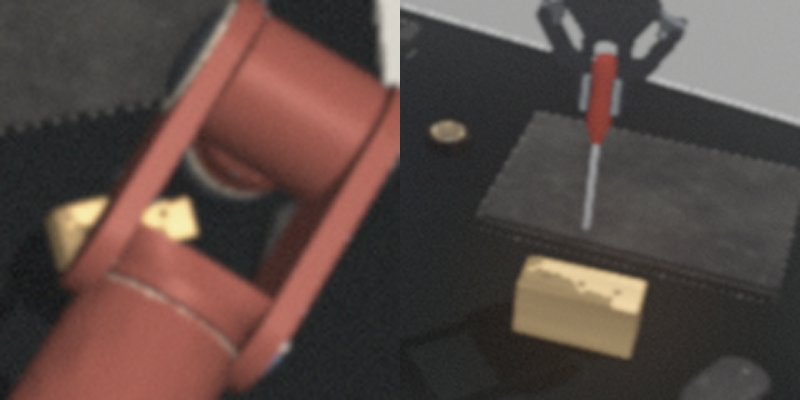

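The blade tip is clear of the stand, at about (364,241) in the scene view, and the handle is gripped straight in the fingers.

```bash
cat >> h.py <<'E'
Y=np.deg2rad(104.2); XT=np.array([np.cos(Y),np.sin(Y),0]); YT=np.array([-XT[1],XT[0],0]); O=np.array([.5162,.129,0]); L=.144
def tcp(x,y,z,a): # tip at transmitter coords -> TCP
    R=Rtool(Y,a); return O+x*XT+y*YT+np.array([0,0,z])-L*R.apply([0,0,1]),R
def tipnow():
    o=ctrl.get_obs(); p=o["tool_pos"]+L*Ro.from_rotvec(o["tool_rot"]).apply([0,0,1]); d=p-O; return np.array([d@XT,d@YT,p[2]])
E
python3 - <<'E'
from h import *
s=cam("scene"); o=ctrl.get_obs(); p=o["tool_pos"]-np.array([0,0,L]); print(proj(s,p),proj(s,o["tool_pos"]))
P,R=tcp(-.095,0,.12,0); print("upright",P,delta(P,R)); 
P,R=tcp(-.12,0,.12,1.13); print("tilted",P,delta(P,R))
E
```

```text
[[363.04067605 242.95164011]] [[369.04049998 193.25451933]]
upright [0.5395042  0.03690269 0.264     ] (array([ 0.0729, -0.3044,  0.0015]), array([-0.0021,  0.0016,  0.    ]))
tilted [ 0.57758458 -0.1135895   0.18143901] (array([ 0.073 , -0.149 ,  0.0838]), array([ 1.1279e+00,  1.4000e-03, -9.0000e-04]))
```

```bash

python3 -m jog '[[[0.018,-0.037,0],[0,0,0]],[[0.036,-0.074,0],[0,0,0]],[[0.055,-0.111,0],[0,0,0]],[[0.073,-0.149,0],[0,0,0]]]'
python3 -m jog '[[[0,0,0],[0.14,0,0]],[[0,0,0],[0.28,0,0]],[[0,0,0],[0.42,0,0]],[[0,0,0],[0.56,0,0]],[[0,0,0],[0.7,0,0]]]'
python3 -m jog '[[[0,0,0],[0.14,0,0]],[[0,0,0],[0.28,0,0]],[[0,0,0],[0.43,0,0]],[[0,0,0],[0.43,0,0]]]'
python3 - <<'E'
from h import *
print(ctrl.get_obs()["q"].round(3),tipnow()); P,R=tcp(-.095,0,.046,1.13); print(P,delta(P,R))
E
```

```text
t: 7.15
tool_pos: [0.5777, -0.1126, 0.2645]
tool_rot: [-3.116, -0.387, 0.004]
contact_force: [1.1, 0.6, -1.0]
opening: 0.0198
grip_force: 98.1
t: 7.65
tool_pos: [0.5781, -0.1143, 0.2657]
tool_rot: [-2.42, -0.301, 0.112]
contact_force: [0.3, 0.4, -0.9]
opening: 0.0198
grip_force: 98.1
t: 8.05
tool_pos: [0.5769, -0.1148, 0.2599]
tool_rot: [-1.993, -0.24, 0.166]
contact_force: [-0.9, 0.1, -2.6]
opening: 0.0195
grip_force: 98.2
[-0.615  0.403  1.434  0.788  2.16   0.863] [-0.12050675  0.00120875  0.19955814]
[ 0.5714519  -0.08935337  0.10743901] (array([0.0023, 0.1275, 0.0875]), array([-0.0083,  0.0015, -0.0091]))
```

```bash

python3 -m jog '[[[0.0005,0.03,0.02],[0,0,0]],[[0.001,0.06,0.04],[0,0,0]],[[0.0015,0.09,0.06],[0,0,0]],[[0.002,0.12,0.08],[0,0,0]],[[0.002,0.1275,0.0875],[-0.008,0,-0.009]]]'
python3 -m jog '[[[0,0,0],[0,0,0]],[[0,0,0],[0,0,0]]]'
python3 - <<'E'
from h import *
print(ctrl.get_obs()["q"].round(3),tipnow()); P,R=tcp(-.055,0,.046,1.13); print(P,delta(P,R))
t=cam("top"); s=cam("scene")
a=cv2.resize(t["image"][180:280,200:300],(400,400),interpolation=2); b=cv2.resize(s["image"][180:280,190:290],(400,400),interpolation=2)
cv2.imwrite("pics/c3.png",np.hstack([a,b]))
o=ctrl.get_obs(); p=o["tool_pos"]+L*Ro.from_rotvec(o["tool_rot"]).apply([0,0,1]); print(proj(t,p),proj(s,p))
E
```

```text
t: 8.55
tool_pos: [0.5722, -0.088, 0.1099]
tool_rot: [-2.005, -0.257, 0.158]
contact_force: [-0.0, -0.2, -0.7]
opening: 0.0195
grip_force: 98.2
t: 8.75
tool_pos: [0.5751, -0.0901, 0.1157]
tool_rot: [-2.008, -0.262, 0.149]
contact_force: [0.1, -0.6, -0.4]
opening: 0.0199
grip_force: 98.2
[-0.586  0.538  1.513  0.716  1.971  0.692] [-0.097261   -0.00342759  0.05288964]
[ 0.5616396  -0.05057555  0.10743901] (array([-0.0033, -0.0107,  0.041 ]), array([ 0.0106, -0.0004,  0.0115]))
[[264.90993733 219.26754852]] [[258.73340401 225.21455848]]
```

View pics/c3.png

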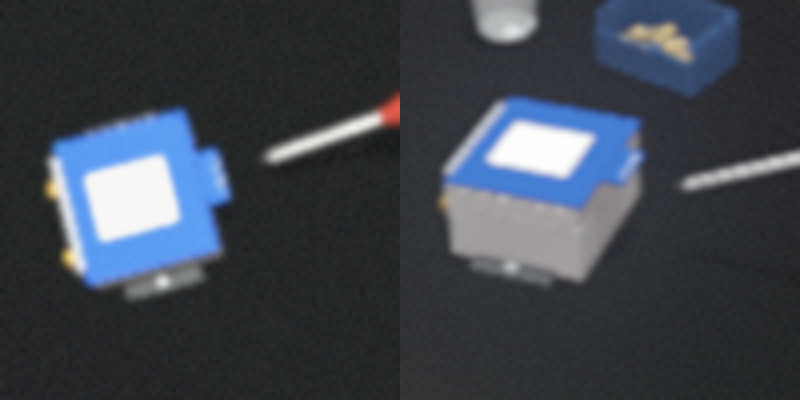

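The tip is at top crop (266,158), pointing at the middle of the tab at (214,175). In the scene view it is at (684,184), level with or below the tab. The tip sits about 3 mm shorter than my model, so I'll set L=0.141.

```bash
sed -i 's/L=.144/L=.141/' h.py
python3 - <<'E'
from h import *
print(tipnow())
for x in(-.085,-.055):
    P,R=tcp(x,0,.046,1.13); print(P,delta(P,R))
E
```

```text
[-0.10061405 -0.00375912  0.05445459]
[ 0.56833325 -0.07702858  0.10615903] (array([-0.0036,  0.0024,  0.0177]), array([ 0.0116, -0.0013,  0.012 ]))
[ 0.56097402 -0.04794522  0.10615903] (array([-0.0035, -0.0107,  0.0447]), array([ 0.0116, -0.0013,  0.012 ]))
```

```bash

python3 -m jog '[[[-0.002,0.001,0.009],[0.006,0,0.006]],[[-0.0036,0.0024,0.0177],[0.012,0,0.012]],[[-0.0036,0.0024,0.0177],[0.012,0,0.012]],[[-0.0036,0.0024,0.0177],[0.012,0,0.012]]]'
python3 - <<'E'
from h import *
print(tipnow())
for x,z in((-.056,.046),(-.056,.066)):
    P,R=tcp(x,0,z,1.13); print(P,delta(P,R))
E
```

```text
t: 9.25
tool_pos: [0.5667, -0.0758, 0.1035]
tool_rot: [-1.995, -0.245, 0.161]
contact_force: [0.8, 0.2, -1.5]
opening: 0.0193
grip_force: 98.1
[-0.08313119  0.00135008  0.04394804]
[ 0.56121933 -0.04891466  0.10615903] (array([ 0.0012, -0.014 ,  0.0237]), array([-0.0048,  0.0004, -0.0036]))
[ 0.56121933 -0.04891466  0.12615903] (array([ 0.0012, -0.0321,  0.0153]), array([-0.0048,  0.0004, -0.0036]))
```

```bash

python3 -m jog '[[[0.0006,-0.005,0.008],[-0.002,0,-0.002]],[[0.001,-0.0095,0.016],[-0.005,0,-0.0036]],[[0.0012,-0.014,0.0237],[-0.005,0,-0.0036]],[[0.0012,-0.014,0.0237],[-0.005,0,-0.0036]],[[0.0012,-0.014,0.0237],[-0.005,0,-0.0036]]]'
python3 - <<'E'
from h import *
print(tipnow(),ctrl.get_obs()["contact_force"])
def pt(th,rho=.106,d=.004): return .052-rho*np.cos(th)-d*np.sin(th), .0625+rho*np.sin(th)-d*np.cos(th)
for th in(0,.12,.25,.4,.55,.7,.85,1.0,1.15,1.3,1.45,1.6,1.75,1.85):
    x,z=pt(th); P,R=tcp(x,0,z,1.13); a,b=delta(P,R); print(th,round(x,4),round(z,4),a,b)
s=cam("scene"); cv2.imwrite("pics/c4.png",cv2.resize(s["image"][180:280,190:290],(500,500),interpolation=2))
E
```

```text
t: 9.75
tool_pos: [0.5615, -0.049, 0.1066]
tool_rot: [-2.001, -0.25, 0.158]
contact_force: [-0.7, -0.1, -0.5]
opening: 0.0195
grip_force: 98.1
[-0.05617478 -0.00015194  0.04623832] [-0.71346915 -0.06110253 -0.50472947]
0 -0.054 0.0585 [-0.0002 -0.0118 -0.0033] [0.0012 0.0005 0.0008]
0.12 -0.0537 0.0712 [-0.0002 -0.0235 -0.0085] [0.0012 0.0005 0.0008]
0.25 -0.0517 0.0848 [-0.0002 -0.0366 -0.0125] [0.0012 0.0005 0.0008]
0.4 -0.0472 0.1001 [-0.0002 -0.0524 -0.0149] [0.0012 0.0005 0.0008]
0.55 -0.0405 0.1145 [-0.0002 -0.0682 -0.015 ] [0.0012 0.0005 0.0008]
0.7 -0.0317 0.1277 [-0.0002 -0.084  -0.0127] [0.0012 0.0005 0.0008]
0.85 -0.021 0.1395 [-0.0001 -0.0992 -0.0081] [0.0012 0.0005 0.0008]
1.0 -0.0086 0.1495 [-1.000e-04 -1.135e-01 -1.200e-03] [0.0012 0.0005 0.0008]
1.15 0.005 0.1576 [-1.000e-04 -1.267e-01  7.700e-03] [0.0012 0.0005 0.0008]
1.3 0.0198 0.1636 [-1.000e-04 -1.384e-01  1.850e-02] [0.0012 0.0005 0.0008]
1.45 0.0353 0.1672 [-1.000e-04 -1.483e-01  3.090e-02] [0.0012 0.0005 0.0008]
1.6 0.0511 0.1686 [-1.000e-04 -1.563e-01  4.460e-02] [0.0012 0.0005 0.0008]
1.75 0.067 0.1675 [-1.000e-04 -1.621e-01  5.940e-02] [0.0012 0.0005 0.0008]
1.85 0.0774 0.1655 [-1.000e-04 -1.648e-01  6.970e-02] [0.0012 0.0005 0.0008]
```

View pics/c4.png

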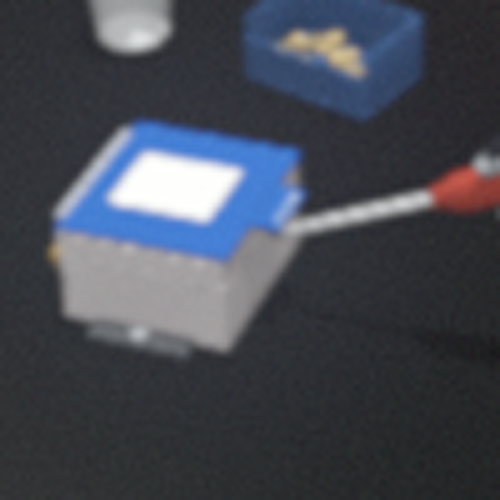

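The shank passes under the tab at crop (285,225) with no contact force yet. Next I'll lift along the hinge arc.

```bash

python3 -m jog '[[[0,-0.012,-0.0033],[0,0,0]],[[0,-0.0235,-0.0085],[0,0,0]],[[0,-0.037,-0.0125],[0,0,0]],[[0,-0.0524,-0.015],[0,0,0]],[[0,-0.0524,-0.015],[0,0,0]]]'
python3 - <<'E'
from h import *
print(tipnow(),ctrl.get_obs()["contact_force"])
s=cam("scene"); t=cam("top"); cv2.imwrite("pics/c5.png",np.hstack([cv2.resize(d["image"][180:280,190:290],(400,400),interpolation=2) for d in (t,s)]))
E
```

```text
t: 10.3
tool_pos: [0.5605, -0.0409, 0.1635]
tool_rot: [-2.003, -0.253, 0.153]
contact_force: [0.1, -0.0, -0.6]
opening: 0.02
grip_force: 98.2
[-0.04832563 -0.00141654  0.10286404] [ 0.0951794  -0.00709038 -0.63165799]
```

View pics/c5.png

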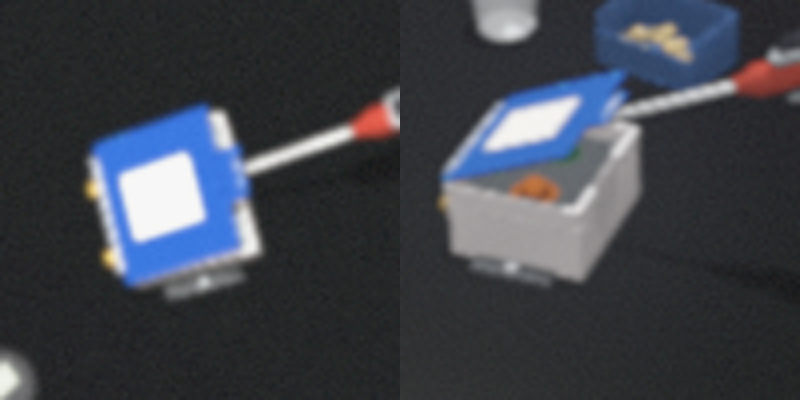

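The cover is up about 0.4 rad on the shank, and the orange button shows under it at crop (535,187). I'll carry on along the arc.

```bash

python3 -m jog '[[[0,-0.0158,0],[0,0,0]],[[0,-0.0316,0.0022],[0,0,0]],[[0,-0.0468,0.0068],[0,0,0]],[[0,-0.0611,0.0137],[0,0,0]],[[0,-0.0743,0.0226],[0,0,0]]]'
python3 -m jog '[[[0,-0.0117,0.0108],[0,0,0]],[[0,-0.0216,0.0232],[0,0,0]],[[0,-0.0296,0.0369],[0,0,0]],[[0,-0.0354,0.0517],[0,0,0]],[[0,-0.0381,0.062],[0,0,0]]]'
python3 -m jog '[[[0,0,0],[0,0,0]],[[0,0,0],[0,0,0]],[[0,0,0],[0,0,0]]]'
python3 - <<'E'
from h import *
print(tipnow(),ctrl.get_obs()["contact_force"])
s=cam("scene"); t=cam("top"); cv2.imwrite("pics/c6.png",np.hstack([cv2.resize(d["image"][160:280,180:300],(400,400),interpolation=2) for d in (t,s)]))
E
```

```text
t: 10.9
tool_pos: [0.5464, 0.0109, 0.2191]
tool_rot: [-2.001, -0.251, 0.156]
contact_force: [-0.2, -0.5, -1.2]
opening: 0.0194
grip_force: 98.3
t: 11.4
tool_pos: [0.528, 0.0816, 0.2253]
tool_rot: [-2.0, -0.25, 0.159]
contact_force: [0.3, -0.6, -0.8]
opening: 0.0194
grip_force: 98.3
t: 11.7
tool_pos: [0.529, 0.0796, 0.2255]
tool_rot: [-2.001, -0.249, 0.157]
contact_force: [-0.1, -0.4, -0.2]
opening: 0.0195
grip_force: 98.3
[ 0.07643208 -0.00029178  0.16525832] [-0.06111083 -0.38108006 -0.1756596 ]
```

View pics/c6.png

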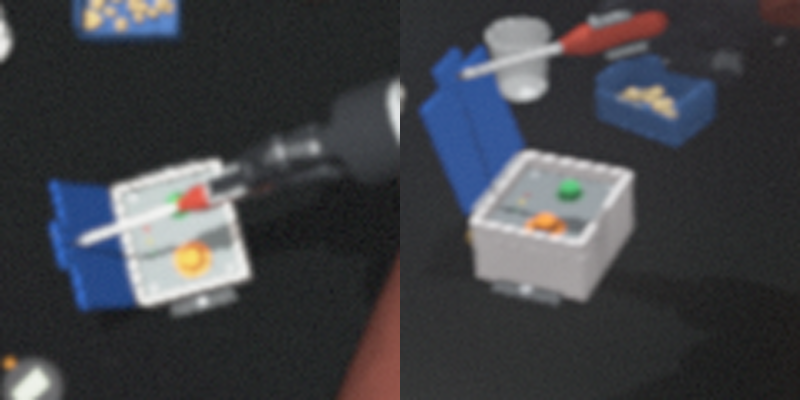

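The cover leans back well past vertical, at crop x 50–135 in the top view. The orange button is clear at top crop (192,258) and scene crop (547,224). I'll measure it and plan the retreat.

```bash
python3 - <<'E'
from h import *
t=cam("top"); s=cam("scene")
for d,bx in((t,(228,228,250,248)),(s,(210,215,240,238))):
    for z,f in((.050,lambda b,g,r:(r-b>90)&(r>150)),(.055,lambda b,g,r:(r>225)&(r-b>120))):
        c,m=upblob(d,bx,f); (cx,cy),w,an=cv2.minAreaRect(c.astype(np.float32)); M=cv2.moments(m); 
        u=(M["m10"]/M["m00"]+.5)/8-.5+bx[0],(M["m01"]/M["m00"]+.5)/8-.5+bx[1]
        p=onz(d,u,z)[0]; q=onz(d,(cx,cy),z)[0]; print(z,u,w,p,q)
B=O-.004*XT+.026*YT; print("pred",B,proj(t,B+[0,0,.055]),proj(s,B+[0,0,.055]))
a,b=delta(ctrl.get_obs()["tool_pos"],Rtool(Y,0)); print(b, ctrl.get_obs()["q"].round(3))
E
```

```text
0.05 (237.36575055521905, 237.1834872804361) (9.407774925231934, 10.079758644104004) [0.49103754 0.12054397 0.05      ] [0.49072517 0.12003852 0.05      ]
0.055 (237.18155122764475, 237.41139360412245) (7.875, 8.375) [0.48993449 0.12051844 0.055     ] [0.49003133 0.11992661 0.055     ]
0.05 (223.5270980841316, 226.53620887130361) (10.648543357849121, 4.984425067901611) [0.48955371 0.11704108 0.05      ] [0.49040523 0.11794516 0.05      ]
0.055 (222.78558690012972, 225.58065823605708) (2.75, 5.625) [0.48677332 0.11709118 0.055     ] [0.48678839 0.1172276  0.055     ]
pred [0.49197565 0.11874423 0.        ] [[237.75712748 236.72967931]] [[223.4631193  224.46636979]]
[-1.1289e+00 -8.0000e-04 -1.0000e-04] [-0.394  0.18   1.765  0.882  1.925  0.918]
```

```bash

python3 -m jog '[[[0,0,-0.02],[0,0,0]],[[0,0,-0.05],[0,0,0]],[[0,0,-0.09],[0,0,0]],[[0,0,-0.12],[0,0,0]]]'
python3 -m jog '[[[0,0,0],[-0.14,0,0]],[[0,0,0],[-0.28,0,0]],[[0,0,0],[-0.42,0,0]],[[0,0,0],[-0.56,0,0]],[[0,0,0],[-0.7,0,0]]]'
python3 -m jog '[[[0,0,0],[-0.14,0,0]],[[0,0,0],[-0.28,0,0]],[[0,0,0],[-0.43,0,0]],[[0,0,0],[-0.43,0,0]],[[0,0,0],[-0.43,0,0]]]'
python3 - <<'E'
from h import *
P=np.array([.491,.1195,.085+L]); print(tipnow(),delta(P,Rtool(Y,0)))
E
```

```text
t: 12.3
tool_pos: [0.5562, -0.028, 0.2786]
tool_rot: [-2.002, -0.25, 0.155]
contact_force: [1.1, 0.3, -1.1]
opening: 0.0198
grip_force: 98.3
t: 12.8
tool_pos: [0.5561, -0.0269, 0.2788]
tool_rot: [-2.701, -0.335, 0.068]
contact_force: [-0.1, 0.8, -1.0]
opening: 0.0197
grip_force: 98.2
t: 13.3
tool_pos: [0.5554, -0.0251, 0.2776]
tool_rot: [-3.117, -0.389, -0.001]
contact_force: [-0.0, 0.4, -0.8]
opening: 0.0197
grip_force: 98.3
[-0.15891012 -0.00031791  0.13661292] (array([-0.0269, -0.156 ,  0.0517]), array([-0.0008, -0.0008,  0.0006]))
```

```bash

python3 -m jog '[[[-0.006,-0.035,0],[0,0,0]],[[-0.013,-0.075,0],[0,0,0]],[[-0.02,-0.115,0.01],[0,0,0]],[[-0.027,-0.145,0.03],[0,0,0]],[[-0.027,-0.156,0.045],[0,0,0]]]'
python3 -m jog '[[[0,0,0.007],[0,0,0]],[[0,0,0.01],[0,0,0]],[[0,0,0.01],[0,0,0]],[[0,0,0.01],[0,0,0]]]'
python3 - <<'E'
from h import *
o=ctrl.get_obs(); p=o["tool_pos"]-[0,0,L]; print(o["tool_pos"],p,o["contact_force"])
t=cam("top"); s=cam("scene"); print(proj(t,p),proj(s,p), proj(s,[.491,.1195,.055]),delta([.491,.1195,0],Rtool(Y,0)))
cv2.imwrite("pics/c7.png",np.hstack([cv2.resize(d["image"][y:y+60,205:265],(400,400),interpolation=2) for d,y in ((t,200),(s,185))]))
E
```

```text
t: 13.8
tool_pos: [0.4901, 0.12, 0.2306]
tool_rot: [-3.117, -0.388, 0.002]
contact_force: [0.5, -0.7, -1.2]
opening: 0.0198
grip_force: 98.3
t: 14.2
tool_pos: [0.4919, 0.1183, 0.2226]
tool_rot: [3.117, 0.386, 0.003]
contact_force: [0.9, -0.3, -1.0]
opening: 0.0197
grip_force: 98.3
[0.49191334 0.11826585 0.22256055] [0.49191334 0.11826585 0.08156055] [ 0.91930959 -0.30838592 -0.96502813]
[[236.86648609 236.01714642]] [[222.98164446 216.75441444]] [[223.03298972 224.55464954]] (array([-0.0009, -0.0013,  0.2227]), array([ 0.0012, -0.0019, -0.001 ]))
```

View pics/c7.png

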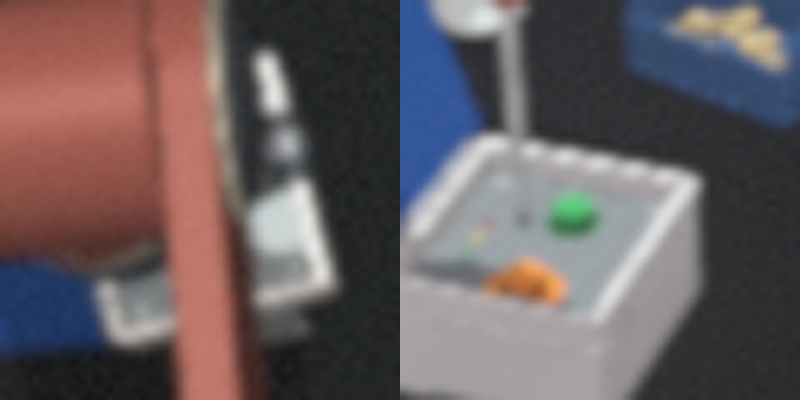

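The top view is blocked by the arm. In the scene view the upright shank's tip is at crop (526,222), directly above the orange button at (526,275). I'll descend gently and watch the force.

```bash

python3 -m jog '[[[-0.0005,-0.0006,0.006],[0,0,0]],[[-0.001,-0.0013,0.012],[0,0,0]],[[-0.001,-0.0013,0.018],[0,0,0]],[[-0.001,-0.0013,0.018],[0,0,0]],[[-0.001,-0.0013,0.018],[0,0,0]]]'
for i in 1 2 3 4; do python3 - <<'E'
from h import *
import time
o=ctrl.get_obs(); print(o["tool_pos"].round(4),o["contact_force"].round(2),o["wrist_torque"].round(3))
E
done
python3 -m jog '[[[0,0,0.002],[0,0,0]],[[0,0,0.002],[0,0,0]],[[0,0,0.002],[0,0,0]]]'
python3 -m jog '[[[0,0,0.002],[0,0,0]],[[0,0,0.002],[0,0,0]],[[0,0,0.002],[0,0,0]]]'
```

```text
t: 14.8
tool_pos: [0.4894, 0.1204, 0.2033]
tool_rot: [3.117, 0.389, -0.0]
contact_force: [-0.3, 0.0, -0.3]
opening: 0.0197
grip_force: 98.3
[0.4894 0.1204 0.2033] [-0.29  0.03 -0.3 ] [-0.025  0.042  0.013]
[0.4894 0.1204 0.2033] [-0.29  0.03 -0.3 ] [-0.025  0.042  0.013]
[0.4894 0.1204 0.2033] [-0.29  0.03 -0.3 ] [-0.025  0.042  0.013]
[0.4894 0.1204 0.2033] [-0.29  0.03 -0.3 ] [-0.025  0.042  0.013]
t: 15.1
tool_pos: [0.4897, 0.1203, 0.202]
tool_rot: [3.117, 0.389, 0.001]
contact_force: [-0.2, -0.4, -1.8]
opening: 0.0194
grip_force: 98.3
t: 15.4
tool_pos: [0.4896, 0.1203, 0.1997]
tool_rot: [3.117, 0.389, 0.001]
contact_force: [0.4, -0.2, -0.9]
opening: 0.0195
grip_force: 98.3
```

```bash

python3 -m jog '[[[0.0012,0,0.0015],[0,0,0]],[[0.0012,0,0.0015],[0,0,0]],[[0.0012,0,0.0015],[0,0,0]]]'
python3 -m jog '[[[0,0,0.0015],[0,0,0]],[[0,0,0.0015],[0,0,0]],[[0,0,0.0015],[0,0,0]]]'
python3 -m jog '[[[0,0,0],[0,0,0]],[[0,0,0],[0,0,0]]]'
python3 -m jog '[[[0,0,0.0015],[0,0,0]],[[0,0,0.0015],[0,0,0]],[[0,0,0.0015],[0,0,0]]]'
python3 -m jog '[[[0,0,0],[0,0,0]],[[0,0,0],[0,0,0]]]'
```

```text
t: 15.7
tool_pos: [0.4909, 0.1206, 0.1985]
tool_rot: [3.116, 0.389, 0.001]
contact_force: [-0.5, -0.4, 0.6]
opening: 0.0196
grip_force: 98.4
t: 16.0
tool_pos: [0.4909, 0.1206, 0.197]
tool_rot: [3.116, 0.389, 0.001]
contact_force: [-0.6, -0.2, 1.9]
opening: 0.0196
grip_force: 98.4
t: 16.2
tool_pos: [0.4909, 0.1206, 0.1969]
tool_rot: [3.116, 0.388, 0.001]
contact_force: [-1.1, -0.1, 1.3]
opening: 0.0195
grip_force: 98.4
t: 16.5
tool_pos: [0.4909, 0.1206, 0.1954]
tool_rot: [3.116, 0.389, 0.001]
contact_force: [-0.6, -0.7, 2.6]
opening: 0.0197
grip_force: 98.5
t: 16.7
tool_pos: [0.4909, 0.1206, 0.1954]
tool_rot: [3.117, 0.388, 0.001]
contact_force: [-0.0, -1.2, 2.2]
opening: 0.0195
grip_force: 98.5
```

The force rises about 0.5 N per mm, which matches the button spring, and travel is roughly 3.3 mm. I'll nudge a little further and take a last look.

```bash

python3 -m jog '[[[0,0,0.0006],[0,0,0]],[[0,0,0.0006],[0,0,0]],[[0,0,0.0006],[0,0,0]],[[0,0,0.0006],[0,0,0]]]'
python3 - <<'E'
from h import *
f=[];
t=cam("top"); s=cam("scene")
for i in range(8): cam("scene"); f.append(ctrl.get_obs()["contact_force"])
print(np.mean(f,0),ctrl.get_obs()["dq"].round(4))
o=ctrl.get_obs(); p=o["tool_pos"]-[0,0,.1437]; print(p,proj(s,p),proj(s,p+[0,0,.1]))
cv2.imwrite("pics/c8.png",np.hstack([cv2.resize(d["image"][y:y+100,185:285],(400,400),interpolation=2) for d,y in ((t,170),(s,150))]))
E
```

```text
t: 17.1
tool_pos: [0.4909, 0.1206, 0.1948]
tool_rot: [3.117, 0.389, 0.001]
contact_force: [0.0, -0.2, 2.0]
opening: 0.0197
grip_force: 98.5
[-0.82967209 -0.19296061  2.39785552] [ 0.0015  0.0007 -0.0003 -0.0002 -0.0008 -0.    ]
[0.49085447 0.12058416 0.05100917] [[222.78351071 225.61233184]] [[220.40968272 195.52560737]]
```

View pics/c8.png

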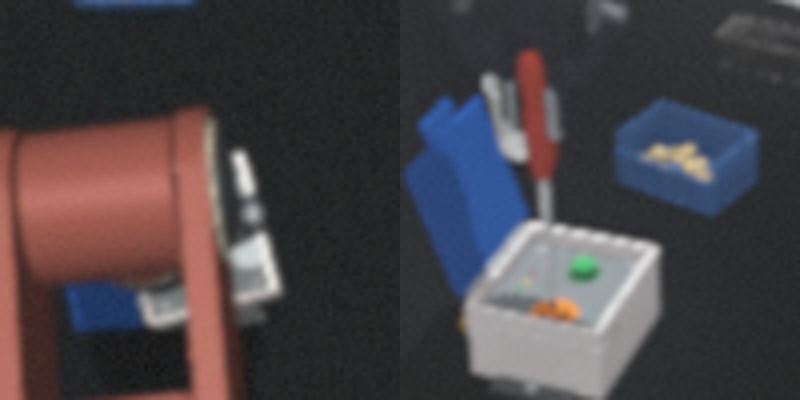

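The cover stands open on the left. The shank runs straight down at crop x≈546–552 onto the middle of the orange button at (555,308). The net push is about 3.2 N, with travel around 3.5–4 mm and the arm still, so I'll hand in.

```bash
python3 -c "
from station import job
print(job.finish_job())"
```

```text
the job is handed in; nothing more can be done
None
```

I handed the job in after about 18 s on the robot clock: the cover is swung open to roughly 1.85 rad, and the upright screwdriver, still gripped, presses the orange button about half way at an estimated 3.2 N; no verdict was returned.

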